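Clear and raise the pop-up socket tower

ROBOT

A 6-joint arm with a two-finger parallel gripper is mounted at the origin on the work surface. World frame = base frame: x ahead of the robot, y to its left, z up, the work surface at z = 0. Lengths are in mm, angles in rad, forces in N, time in s.
With the tool pointing down it reaches from about 300 to 775 mm from the base axis. Payload 14.6 kg.
Tool frame: the origin (TCP) lies midway between the tips of the shut fingers; the grasp point (between the pads) lies behind it (manip.grip_depth is the z of the grasp point in the tool frame, in mm); z points along the fingers, y is the line along which they close (so a half turn about z gives the same grasp; the last joint's range is limited). The gripper opens to 94 mm and grips with 3 to 60 N. Pads are 16 mm wide; open, the fingers measure 119 mm over their backs; the gripper's body (75 mm by 177 mm) begins 78 mm behind the grasp point.
Start: joints at [-1.183, 0.3, 1.521, -0, 1.321, -0.067], TCP at [241.597, -494.085, 205.446] pointing down, gripper open.
Joint ranges: [-3.03, 3.03], [-0.79, 2.21], [0.23, 2.52], [-1.04, 4.18], [0, 3.07], [-2.55, 2.55]. Speed limits (rad/s): [2.22, 2.22, 2.57, 3.14, 3.14, 3.14].

INTERFACE

Orientations are given as [roll, pitch, yaw] about the fixed x, y, z axes, in that order (R = Rz(yaw) Ry(pitch) Rx(roll)).
In Python, from cell import manip, viewer, sign_off gives the robot as it stands (manip), with the cameras (viewer) and the job as plain functions.
- The arm moves only by the tool nudge_tcp, called after "Emit:" as name(argument=value, ...) on one line, values as JSON. Schema: {"type":"object","properties":{"motion":{"type":"array","items":{"type":"number"},"minItems":6,"maxItems":30},"finger_gap":{"type":"number"},"grip_n":{"type":"number"},"only":{"type":"string"},"quiet":{"type":"boolean"},"lines":{"type":"string"}},"required":["motion"],"additionalProperties":false}. motion is one flat list of numbers that holds 1 to 5 rows one after another, with no inner brackets; each row has 6 numbers: dx, dy, dz in a scale on which 1.0 is 0.75 m, then a rotation vector rx, ry, rz in shares of 2 rad (1.0 is 2 rad); each row is the pose to reach, as a shift and turn from the pose commanded when the call began, along the tool's axes at that moment; what a row does not reach only later rows make up. A row lasts 1/10 s, in which the tool goes at most 50 mm and 0.15 rad, less where a joint would pass 70% of its speed; a pose out of reach is approached as far as the arm can. finger_gap is the finger opening in mm, set as the call begins (left out keeps the last). The fingers move at their own pace and stop on an object; grip_n is the grip in N (left out, the last holds). Time passes only in rows, so rows that do not move let the fingers close. The tool returns the time, the measured TCP pose, the force, the opening and the grip force at its end. only (a regular expression) keeps the lines of the reply that match it, lines (a string "A,B") keeps lines A to B, and quiet returns only ok. Shift and turn numbers lie between -1 and 1, and a call with a number outside is refused. Input that does not fit is refused with a message, and nothing moves.
- manip.read_state(): the state, without advancing time (a new reading comes with each control period).
- viewer.camera(name): name is "scene" or "side" or "wrist"; returns (picture, depth): 480x640x3 uint8, red, green, blue; 480x640 float32, mm along the optical axis (not along the pixel's ray), 0 where there is no reading.
- viewer.camera_info(name): a dict with "K" (3x3 intrinsics, pixels), "rvec" (rotation vector, rad) and "tvec" (3), from world to camera coordinates, as OpenCV has them; the wrist camera has in their place "mount" (4x4, takes a point from camera to tool coordinates, whose origin is the TCP and whose axes are the flange's). Camera axes: x right, y down, z forward; pixel columns grow to the right and rows downward; lengths in mm; the calibration is good to about 2 mm. A picture is of the moment at which its call begins: read the wrist's pose just before it. camera_info takes no time and is no camera call.
- sign_off(): hands the job in; it is judged then, once.
The state is a dict: "clock": time; "joints": joint angles; "qd": joint speeds; "effort": joint torques, N m; "eef_pos": TCP position; "eef_rot": TCP orientation; "wrist_force": force on the tool from outside, world axes, zero at the start; "moment": the same for the moment, N m; "finger_gap": finger opening in mm; "finger_force": force on a finger pad.
Only numpy, scipy, OpenCV 4.12 (cv2) and the standard library are available. Lean on these libraries where they do the work, as an engineer would, in place of code of your own. Each camera call takes 0.05 s, during which the arm holds its last target. There are 200 camera calls.

TASK

The pop-up socket tower in the worktop is strewn with bits of chopped chocolate: pick up the crumb scraper, wipe every bit off the tower's cover plate onto the worktop with it, and stand the scraper back on the worktop, off the plate. Then press the release button so that the tower springs up, take the tower by its sides and pull it up past the first stop to the second, both sections fully out. It sinks when let go, so finish while still holding it up there; leave the other things on the worktop where they are.

Things in the scene. Friction and masses are not known exactly. Their poses are not given: they have to be found in the camera images.
- tower: pop-up socket tower in the black worktop: fixed aluminium cover plate 150 x 100 mm, 2.5 mm thick. Origin: on the worktop under the middle of the steel cap, z up; the plate reaches from x = -100 to +50 mm and y = -50 to +50 mm. The cap (66 mm along x, 56 along y) lies in a black seal. The release button stands at x = -78, y = 0. A catch holds the cap down until the button is pressed
- cap_top (a point): middle of the top of the steel cap: 3 mm above the worktop while down, about 41 mm once sprung up, 173 mm at the second stop. Under the cap is the upper section, a straight column of the same 66 x 56 mm: grip its sides under the cap, closing along the tower's y (56 mm)
- column (a joint): upper section's height out of the sleeve in m: 0 down and caught; about 0.038 once the button is pressed (a spring lifts it); 0.085 at the first stop, reached by pulling straight up with about 4 N. It sinks back when let go
- sleeve (a joint): lower section's height out of the worktop in m (a sleeve 74 x 64 mm round the column, its upper edge 2 mm above the worktop while down): 0 down. Once the column is at its first stop the sleeve comes up with it, pulled with about 12 N; 0.085 is the second stop, a hard end. It sinks when let go
- release (a joint): travel of the release button in m: 0 up, 0.005 fully pressed (sprung, about 5 N; the catch lets go at about 0.003). It springs back
- release_top (a point): centre of the top of the black round release button, 24 mm across, 8.5 mm above the worktop when up; pressed straight down
- scraper: crumb scraper: a beech block on a grey rubber sole, standing on the worktop on its sole. Sole 124 mm along its x, 28 mm along its y, 12 mm high; above it the wooden grip 118 mm along x, 22 mm thick along y (its rounded top rail 24 mm), total height 57 mm, 0.1 to 0.2 kg. Origin: centre of the underside of the sole, z up. It stands to the right or to the left of the tower
- bit0: one of four bits of chopped dark chocolate, 24 x 19 x 12 mm (height last), lying on the tower's cap and plate at the start; origin: centre of its underside
- bit1: one of four bits of chopped dark chocolate, 20 x 17 x 13 mm (height last), lying on the tower's cap and plate at the start; origin: centre of its underside
- bit2: one of four bits of chopped dark chocolate, 26 x 16 x 11 mm (height last), lying on the tower's cap and plate at the start; origin: centre of its underside
- bit3: one of four bits of chopped dark chocolate, 18 x 18 x 12 mm (height last), lying on the tower's cap and plate at the start; origin: centre of its underside
- dish: white bowl, 104 mm across, 55 mm high; stands to the left or right of the tower, on the side where the scraper is not, bystander; origin: centre of its underside
- eggcup: white egg cup with an egg, 48 mm across, 73 mm high, bystander; origin: centre of its underside
- shaker: sugar shaker with a red lid, 72 mm across, 125 mm high, bystander; origin: centre of its underside
- salt: blue salt drum, 86 mm across, 215 mm high, bystander; origin: centre of its underside
- syrup: brown glass bottle with a yellow cap, 74 mm across, 235 mm high, bystander; origin: centre of its underside
- milk: milk carton, 70 x 70 mm, 240 mm high, bystander; origin: centre of its underside

How it is judged:
By the outcome, as a careful person would: the job done as asked, in the order asked, and still so for the second after the job is handed in, while the arm keeps its last pose, push and grip.
It also fails if it takes over 70 s, if anything falls off the work surface, if the arm or the gripper's body presses on something with over 40 N, if the wrist force passes 120 N, or if a joint passes its speed limit or range.

## Working session

There is one attempt and no reset: what is moved stays moved. The work goes in short steps, Python scripts to look and compute and a tool call to move; the robot and the scene stay as the last step left them, time stands still between calls to the robot, and variables do not carry over. Pictures are saved under pics/ and viewed, at most 10 in all, crops included, and the job is handed in when it is done.

```bash
ls; mkdir -p pics
```

Create h.py:
```python
import numpy as np, cv2
from cell import manip, viewer, sign_off
from scipy.spatial.transform import Rotation as R
def snap(n,f):
    s=manip.read_state(); im,d=viewer.camera(n); cv2.imwrite(f'pics/{f}.png',im[:,:,::-1]); np.savez(f'pics/{f}.npz',d=d,im=im,p=s['eef_pos'],r=s['eef_rot'],n=n); return im,d
def T(f):
    z=np.load(f'pics/{f}.npz'); n=str(z['n']); i=viewer.camera_info(n); K=np.array(i['K'])
    if n=='wrist':
        W=np.eye(4); W[:3,:3]=R.from_euler('xyz',z['r']).as_matrix(); W[:3,3]=z['p']; C=W@np.array(i['mount'])
    else:
        C=np.eye(4); C[:3,:3]=R.from_rotvec(np.ravel(i['rvec'])).as_matrix().T; C[:3,3]=-C[:3,:3]@np.ravel(i['tvec'])
    return z,K,C
def px(f,u,v,zp=None):
    """world point from pixel: by depth, or by plane height zp"""
    z,K,C=T(f); r=np.linalg.inv(K)@[u,v,1]
    if zp is None: return C[:3,:3]@(r*z['d'][int(v),int(u)])+C[:3,3]
    r=C[:3,:3]@r; return C[:3,3]+r*(zp-C[2,3])/r[2]
def proj(f,P):
    z,K,C=T(f); p=np.linalg.inv(C)@np.append(P,1); q=K@p[:3]; return q[:2]/q[2]
def tri(f1,p1,f2,p2):
    A=[];b=[]
    for f,p in((f1,p1),(f2,p2)):
        z,K,C=T(f); r=C[:3,:3]@np.linalg.inv(K)@[*p,1]; r/=np.linalg.norm(r); M=np.eye(3)-np.outer(r,r); A.append(M); b.append(M@C[:3,3])
    return np.linalg.lstsq(np.vstack(A),np.hstack(b),rcond=None)[0]
```

Run:
```python
from h import *
print(manip.grip_depth, manip.read_state())
for n in('scene','side','wrist'): snap(n,n+'0')
a=[cv2.imread(f'pics/{n}0.png') for n in('scene','side')]
```

```text
cell.py
pics
-18.8 {'clock': 0.0, 'joints': array([-1.18261501e+00,  3.00492166e-01,  1.52158007e+00, -5.21199351e-05,
        1.32071402e+00, -6.65938855e-02]), 'qd': array([-0.0007984 , -0.00092955,  0.00104645, -0.00355084,  0.0012439 ,
        0.00012557]), 'effort': array([ 2.17616471e-03, -5.31791389e+01, -3.52732801e+01,  7.08642486e-02,
        2.43728334e-02, -1.34745628e-04]), 'eef_pos': array([ 241.47970551, -493.85530348,  204.87521003]), 'eef_rot': array([-3.14039834e+00, -2.90563531e-05,  4.54788116e-01]), 'wrist_force': array([-0.07629033,  0.06538821,  0.14771048]), 'moment': array([-0.02468664,  0.0249374 ,  0.04924513]), 'finger_force': 0.0, 'finger_gap': 93.78650372004134}
```

View pics/scene0.png

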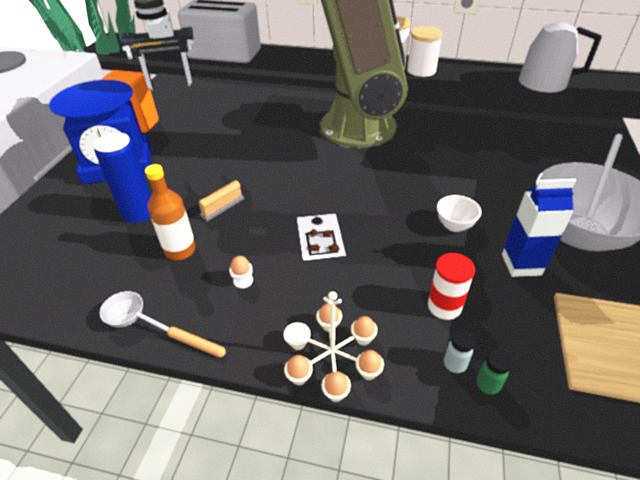

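View pics/side0.png

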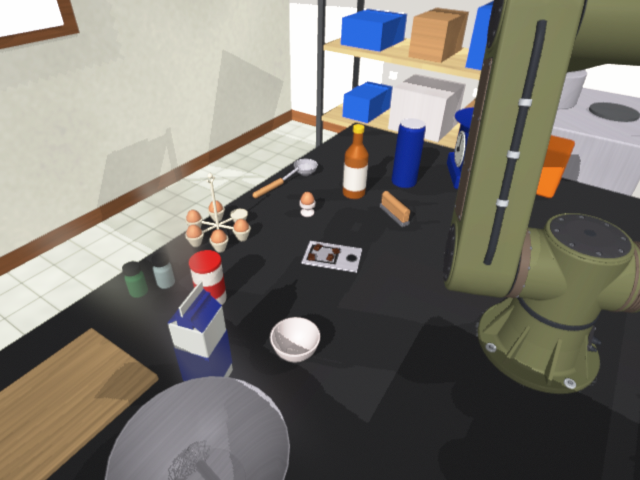

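The scene view shows the tower plate at about (321,237), button at (317,220), scraper at (221,200), bowl at (458,213), egg cup at (241,271). In the side view the plate is at (333,256) and the scraper at (395,208). I'll enlarge both.

Run:
```python
from h import *
a=cv2.imread('pics/scene0.png')[170:275,190:355]; b=cv2.imread('pics/side0.png')[180:280,290:420]
a=cv2.resize(a,None,fx=4.8,fy=4.8,interpolation=cv2.INTER_CUBIC); b=cv2.resize(b,None,fx=4.8,fy=4.8,interpolation=cv2.INTER_CUBIC)
cv2.imwrite('pics/ca.png',a);cv2.imwrite('pics/cb.png',b)
for u,v in((200,216),(241,188),(221,195),(317,220),(298,216),(336,214),(303,259),(345,255),(458,225),(241,280),(172,250),(135,215)):
  print(u,v,px('scene0',u,v).round(1))
```

```text
200 216 [ 522.9 -325.6   -5.3]
241 188 [ 391.4 -260.5   -2.5]
221 195 [ 491.3 -269.9   49. ]
317 220 [488.4 -19.3   7.9]
298 216 [468.  -75.4  -6.4]
336 214 [442.7  20.3  -3.6]
303 259 [ 6.196e+02 -2.160e+01 -4.000e-01]
345 255 [585.2  71.7  -1.3]
458 225 [474.8 321.3  43.8]
241 280 [ 736.  -127.7   30.2]
172 250 [ 690.2 -310.7   37.6]
135 215 [ 587.  -466.2   27.2]
```

View pics/ca.png

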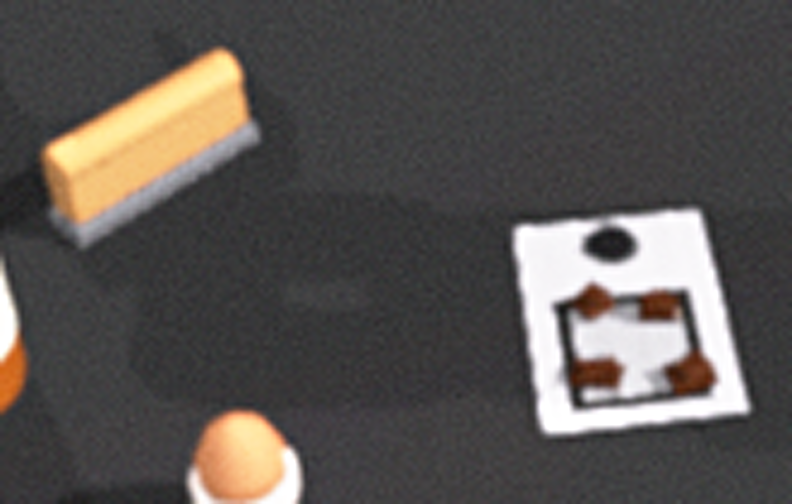

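View pics/cb.png

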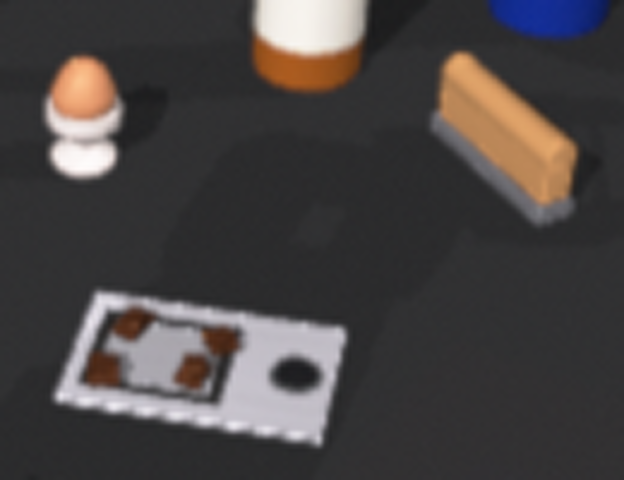

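The crops are sharp enough to read: plate corners, button, bits around the cap seal and the ends of the scraper's rail. I'll triangulate them.

Run:
```python
from h import *
S=lambda u,v:(190+(u)/4.8,170+(v)/4.8); D=lambda u,v:(290+u/4.8,180+v/4.8)
pl=[((515,227),(345,328)),((700,210),(320,440)),((748,410),(55,400)),((545,435),(97,292))]
P=[]
for a,b in pl:
  p,q=px('scene0',*S(*a),2.5),px('side0',*D(*b),2.5); t=tri('scene0',S(*a),'side0',D(*b)); print(p.round(1),q.round(1),t.round(1)); P.append((p+q)/2)
P=np.array(P); loc=np.array([[-100,-50],[-100,50],[50,50],[50,-50]])
A=loc-loc.mean(0);B=P[:,:2]-P[:,:2].mean(0); yaw=np.arctan2((A[:,0]*B[:,1]-A[:,1]*B[:,0]).sum(),(A*B).sum())
c,s=np.cos(yaw),np.sin(yaw);Q=np.array([[c,-s],[s,c]]); o=P[:,:2].mean(0)-Q@loc.mean(0); print('tower',o,yaw, 'resid',(A@Q.T-B).round(1).tolist())
print('button',tri('scene0',S(610,243),'side0',D(296,374)), 'model',o+Q@[-78,0])
for n,a,b in(('railhi',(50,155),(455,58)),('raillo',(230,55),(570,150)),('solehi',(80,245),(435,122)),('solelo',(258,132),(572,208))): print(n,tri('scene0',S(*a),'side0',D(*b)).round(1))
print('sole near corner', px('side0',*D(540,222),0))
for a in((592,300),(658,305),(597,372),(690,373)):
  p=px('scene0',*S(*a),8)[:2]; print('bit',p.round(1),(Q.T@(p-o)).round(1))
for b in((132,322),(220,340),(193,370),(102,370)):
  p=px('side0',*D(*b),8)[:2]; print('bit',p.round(1),(Q.T@(p-o)).round(1))
i=viewer.camera_info('wrist');print(np.array(i['mount']).round(2),np.array(i['K']).round())
```

```text
[483.  -72.7   2.5] [482.1 -73.2   2.5] [482.3 -73.1   2.2]
[448.8  21.1   2.5] [445.1  20.6   2.5] [446.   19.9   0.8]
[589.7  74.5   2.5] [583.2  76.    2.5] [585.7  73.4  -1.1]
[627.  -18.2   2.5] [620.  -18.6   2.5] [622.6 -20.5  -1.1]
tower [558.16765508  10.21931967] 0.3704001809075903 resid [[0.5, 0.4], [-0.1, -0.2], [0.2, -0.3], [-0.6, 0.1]]
button [484.43986769 -20.33729609   2.40273463] model [485.45741545 -18.01578353]
railhi [ 534.5 -306.    52.5]
raillo [ 428.2 -248.5   50.5]
solehi [ 541.7 -298.9    1. ]
solelo [ 424.1 -245.6    2.5]
sole near corner [ 435.59871258 -239.35280954    0.        ]
bit [535.2 -17.3] [-31.3 -17.3]
bit [531.8  16.5] [-22.3  15.4]
bit [585.2  -2.4] [ 20.6 -21.5]
bit [576.1  42.7] [28.5 23.7]
bit [583.2  -0.9] [ 19.3 -19.4]
bit [532.5 -16. ] [-33.4 -15.2]
bit [530.8  15.5] [-23.6  14.9]
bit [572.8  44.9] [26.2 27. ]
[[ 0.0000e+00 -9.7000e-01 -2.3000e-01  6.6350e+01]
 [ 1.0000e+00  0.0000e+00  0.0000e+00  8.0000e-02]
 [-0.0000e+00 -2.3000e-01  9.7000e-01 -1.7872e+02]
 [ 0.0000e+00  0.0000e+00  0.0000e+00  1.0000e+00]] [[360.   0. 323.]
 [  0. 360. 228.]
 [  0.   0.   1.]]
```

Add to h.py:
```python
def go(*g):
    """shift & turn in tool axes from here to x,y,z,yaw (tool down)"""
    s=manip.read_state(); r=R.from_euler('xyz',s['eef_rot']); t=R.from_euler('xyz',[np.pi,0,g[3]])
    print('delta',r.inv().apply(np.array(g[:3])-s['eef_pos']).round(1),(r.inv()*t).as_rotvec().round(3))
O=np.array([557.5,10.]); YAW=.370
def tw(x,y):
    c,s=np.cos(YAW),np.sin(YAW); return O+np.array([c*x-s*y,s*x+c*y])
```

```bash
python3 -c "
from h import *
go(465,-268,160,-.496)"
```

```text
delta [ 300.  -104.7   45.2] [-0.001  0.     0.951]
```

Careful with the scale: shifts go in shares of 0.75 m and turns go in shares of 2 rad. That gives: 225 mm / 750 = 0.3, 180 mm / 750 = 0.24, 0.7 rad / 2 = 0.35.

Emit:
nudge_tcp(motion=[0.06,-0.02,0,0,0,0.07,0.12,-0.04,0.0067,0,0,0.14,0.18,-0.06,0.02,0,0,0.21,0.24,-0.08,0.0333,0,0,0.28,0.3,-0.1,0.0467,0,0,0.35])

```text
clock: 0.65
eef_pos: [404.5, -333.8, 172.2]
eef_rot: [-3.142, 0.0, -0.231]
wrist_force: [-0.1, -0.7, 0.0]
finger_gap: 94.1
finger_force: 0.0
```

Emit:
nudge_tcp(motion=[0.06,0,0.0067,0,0,0.06,0.1,0.0333,0.0133,0,0,0.125,0.1,0.0333,0.0133,0,0,0.125])

```text
clock: 0.95
eef_pos: [472.6, -377.6, 160.2]
eef_rot: [-3.141, 0.002, -0.479]
wrist_force: [-0.9, -0.7, 0.0]
finger_gap: 93.8
finger_force: 0.0
```

```bash
python3 -c "
from h import *
go(465,-268,160,-.496); snap('wrist','w1')
for n,P in (('railhi',(534.5,-306,55)),('raillo',(428.2,-248.5,55))): print(n,proj('w1',P))"
```

```text
delta [-57.2 -93.8   0.4] [-0.     0.002  0.017]
railhi [208.2316325  200.41233869]
raillo [215.97466697 337.58644751]
```

View pics/w1.png

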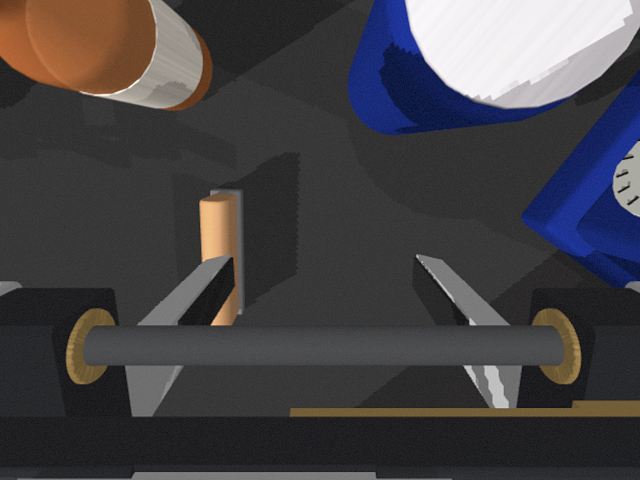

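The wrist view shows the scraper on the left: its sole's right edge runs from (243,190) to (243,313), and its rail end is at about (218,196). I moved too far in y, so I'll measure here and correct.

```bash
python3 -c "
from h import *
a=px('w1',243,190,11);b=px('w1',243,313,11);print(a,b,np.arctan2(*(a-b)[1::-1]))
c=px('w1',211,190,11);print('sole far corners',a,c)
print('rail far',px('w1',200,205,52),px('w1',237,205,50), px('w1',218,196,52))
z=np.load('pics/w1.npz');print([px('w1',218,v).round(1) for v in(198,210,230,250)])
y=np.arctan2(*(a-b)[1::-1]);m=(a+c)/2-62*np.array([np.cos(y),np.sin(y),0]);print('centre',m)
go(m[0],m[1],100,y)
"
```

```text
[ 528.47662636 -323.47082119   11.        ] [ 422.87661335 -261.65451143   11.        ] -0.5296013630931907
sole far corners [ 528.47662636 -323.47082119   11.        ] [ 541.93652765 -297.53423048   11.        ]
rail far [ 534.39667514 -297.06950974   52.        ] [ 520.57049528 -322.97480132   50.        ] [ 533.96903744 -313.7564907    52.        ]
[array([ 532.6, -310.6,   45.1]), array([ 524.3, -308.7,   54.4]), array([ 510.1, -300.1,   54.5]), array([ 495.7, -291.6,   55.1])]
centre [ 481.70004838 -279.18078587   11.        ]
delta [-35.4 -91.4  61. ] [-0.001  0.002  0.054]
```

In the tool's units: -91 mm / 750 = -0.1213, 61 mm / 750 = 0.0813, 0.052 rad / 2 = 0.026.

Emit:
nudge_tcp(motion=[-0.02,-0.06,0,0,0,0.0125,-0.0467,-0.1213,0.0133,0,0,0.026,-0.0467,-0.1213,0.0533,0,0,0.026,-0.0467,-0.1213,0.0813,0,0,0.026,-0.0467,-0.1213,0.0813,0,0,0.026])

```text
clock: 1.5
eef_pos: [480.0, -278.3, 99.7]
eef_rot: [-3.141, 0.004, -0.526]
wrist_force: [0.0, 0.6, 0.1]
finger_gap: 94.4
finger_force: 0.0
```

```bash
python3 -c "
from h import *
go(481.7,-279.2,18,-.53)"
```

```text
delta [ 2.3 -0.1 81.7] [-0.     0.004  0.004]
```

In the tool's units: 81 mm / 750 = 0.108, 70 mm / 750 = 0.0933, 0.004 rad / 2 = 0.002.

Emit:
nudge_tcp(motion=[0.0027,0,0.0533,0,0.001,0,0.0027,0,0.0933,0,0.002,0,0.0027,0,0.108,0,0.002,0,0.0027,0,0.108,0,0.002,0])

```text
clock: 1.9
eef_pos: [482.9, -280.6, 20.7]
eef_rot: [-3.142, -0.003, -0.527]
wrist_force: [0.2, 0.3, 0.1]
finger_gap: 93.9
finger_force: 0.0
```

Emit:
nudge_tcp(motion=[0,0,0,0,0,0,0,0,0,0,0,0,0,0,0,0,0,0,0,0,0,0,0,0,0,0,0,0,0,0], finger_gap=10, grip_n=35)

```text
clock: 2.4
eef_pos: [483.4, -280.6, 21.0]
eef_rot: [3.142, -0.005, -0.527]
wrist_force: [0.4, 1.1, -0.3]
finger_gap: 57.0
finger_force: 0.0
```

Emit:
nudge_tcp(motion=[0,0,0,0,0,0,0,0,0,0,0,0,0,0,0,0,0,0,0,0,0,0,0,0,0,0,0,0,0,0])

```text
clock: 2.9
eef_pos: [483.3, -280.5, 20.6]
eef_rot: [-3.142, -0.004, -0.527]
wrist_force: [-0.2, 0.6, -0.1]
finger_gap: 22.9
finger_force: 35.0
```

In the tool's units: -35 mm / 750 = -0.0467, -20 mm / 750 = -0.0267.

Emit:
nudge_tcp(motion=[0,0,-0.0267,0,0,0,0,0,-0.0467,0,0,0,0,0,-0.0467,0,0,0])

```text
clock: 3.2
eef_pos: [484.1, -281.1, 57.7]
eef_rot: [3.141, -0.008, -0.527]
wrist_force: [-0.0, -0.3, -0.9]
finger_gap: 23.4
finger_force: 35.0
```

```bash
python3 -c "
from h import *
print(tw(2,-80)); go(*tw(2,-80),55,.37)"
```

```text
[588.29388925 -63.86295678]
delta [ -19.3 -240.2    2.5] [ 0.004 -0.007 -0.897]
```

In the tool's units: -195 mm / 750 = -0.26, -160 mm / 750 = -0.2133, -0.7 rad / 2 = -0.35.

Emit:
nudge_tcp(motion=[-0.004,-0.0533,0,0,0,-0.07,-0.008,-0.1067,0,0,0,-0.14,-0.012,-0.16,0,0,0,-0.21,-0.016,-0.2133,0,0,0,-0.28,-0.02,-0.26,0,0,0,-0.35])

```text
clock: 3.7
eef_pos: [568.8, -102.5, 55.0]
eef_rot: [3.139, -0.003, 0.179]
wrist_force: [-0.6, -0.3, -2.0]
finger_gap: 23.2
finger_force: 35.0
```

```bash
python3 -c "
from h import *
go(*tw(2,-80),55,.37)"
```

```text
delta [ 26.1 -34.6  -0. ] [ 0.003 -0.002 -0.191]
```

In the tool's units: -34 mm / 750 = -0.0453, 26 mm / 750 = 0.0347, -0.19 rad / 2 = -0.095.

Emit:
nudge_tcp(motion=[0.0173,-0.0227,0,0,0,-0.0475,0.0347,-0.0453,0,0,0,-0.095,0.0347,-0.0453,0,0,0,-0.095,0.0347,-0.0453,0,0,0,-0.095])

```text
clock: 4.1
eef_pos: [587.8, -66.5, 54.9]
eef_rot: [3.139, -0.002, 0.361]
wrist_force: [-0.4, 0.4, -1.6]
finger_gap: 23.3
finger_force: 35.0
```

Run:
```python
from h import *
go(*tw(2,-80),24.5,.37); snap('wrist','w2'); snap('scene','s2'); snap('side','d2')
a=cv2.resize(cv2.imread('pics/s2.png')[170:290,250:390],None,fx=2.8,fy=2.8); b=cv2.resize(cv2.imread('pics/d2.png')[180:300,270:410],None,fx=2.8,fy=2.8)
cv2.imwrite('pics/c2.png',np.hstack([a,b]))
```

```text
delta [ 1.4 -2.4 30.4] [ 0.003 -0.002 -0.009]
```

View pics/c2.png

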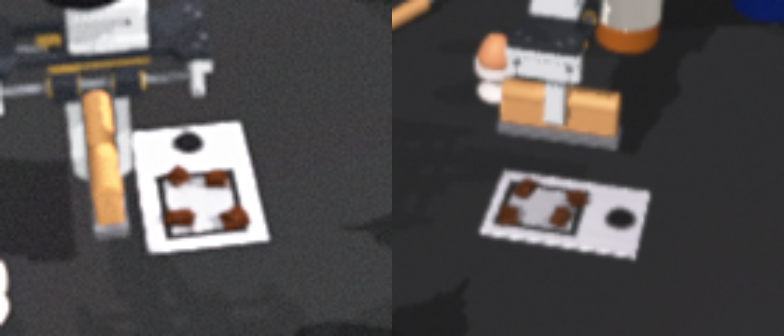

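Left half: the scraper hangs level to the left of the plate, and the four bits are still on the cap. Right half: its sole runs from (500,130) to (617,145) in the crop. I'll check where the sole sits in the tower frame.

Run:
```python
from h import *
z=34
c,s=np.cos(YAW),np.sin(YAW);Q=np.array([[c,-s],[s,c]])
for f,u,v in(('d2',270+(617-392)/2.8,180+146/2.8),('d2',270+(498-392)/2.8,180+134/2.8),('s2',250+128/2.8,170+236/2.8)): print((Q.T@(px(f,u,v,z)[:2]-O)).round(1))
```

```text
[-61.7 -75.3]
[ 59.1 -66.6]
[ 61.9 -68.7]
```

In the tool's units: 30.5 mm / 750 = 0.0407, 27 mm / 750 = 0.036, -0.009 rad / 2 = -0.0045.

Emit:
nudge_tcp(motion=[0.004,0,0.02,0.0015,-0.001,-0.0045,0.004,0,0.036,0.0015,-0.001,-0.0045,0.004,0,0.0407,0.0015,-0.001,-0.0045,0.004,0,0.0407,0.0015,-0.001,-0.0045,0.004,0,0.0407,0.0015,-0.001,-0.0045])

```text
clock: 4.75
eef_pos: [591.1, -65.5, 25.1]
eef_rot: [3.141, -0.001, 0.372]
wrist_force: [-1.0, -0.7, -1.3]
finger_gap: 23.1
finger_force: 35.0
```

```bash
python3 -c "
from h import *
go(*tw(4,-30),23.5,.37)"
```

```text
delta [  0.  -52.5   1.6] [ 0.    -0.001  0.002]
```

In the tool's units: -46 mm / 750 = -0.0613, -38 mm / 750 = -0.0507.

Emit:
nudge_tcp(motion=[0,-0.0133,0.0013,0,0,0,0,-0.0267,0.0013,0,0,0,0,-0.04,0.0013,0,0,0,0,-0.0507,0.0013,0,0,0,0,-0.0613,0.0013,0,0,0])

```text
clock: 5.25
eef_pos: [574.1, -21.7, 24.2]
eef_rot: [3.141, -0.001, 0.372]
wrist_force: [0.1, 0.3, -2.0]
finger_gap: 23.1
finger_force: 35.0
```

Emit:
nudge_tcp(motion=[0,-0.0107,0,0,0,0,0,-0.0213,0,0,0,0,0,-0.032,0,0,0,0,0,-0.0427,0,0,0,0,0,-0.0533,0,0,0,0])

```text
clock: 5.75
eef_pos: [559.6, 15.3, 24.1]
eef_rot: [3.141, -0.001, 0.372]
wrist_force: [-0.1, -0.3, -1.6]
finger_gap: 23.4
finger_force: 35.0
```

Emit:
nudge_tcp(motion=[0,-0.0107,0,0,0,0,0,-0.0213,0,0,0,0,0,-0.032,0,0,0,0,0,-0.0427,0,0,0,0,0,-0.0533,0,0,0,0])

```text
clock: 6.25
eef_pos: [545.0, 52.6, 24.1]
eef_rot: [3.142, -0.0, 0.372]
wrist_force: [0.4, -0.2, -2.0]
finger_gap: 22.8
finger_force: 35.0
```

Emit:
nudge_tcp(motion=[0,-0.0107,0,0,0,0,0,-0.0213,0,0,0,0,0,-0.032,0,0,0,0,0,-0.0427,0,0,0,0,0,-0.0533,0,0,0,0])

```text
clock: 6.75
eef_pos: [530.5, 89.8, 24.1]
eef_rot: [3.141, -0.001, 0.372]
wrist_force: [0.4, 0.1, -2.0]
finger_gap: 23.0
finger_force: 35.0
```

Run:
```python
from h import *
go(*tw(4,95),23.5,.37); snap('scene','s3'); snap('side','d3')
a=cv2.resize(cv2.imread('pics/s3.png')[170:290,270:410],None,fx=2.8,fy=2.8); b=cv2.resize(cv2.imread('pics/d3.png')[200:320,250:390],None,fx=2.8,fy=2.8)
cv2.imwrite('pics/c3.png',np.hstack([a,b]))
```

```text
delta [  0.3 -10.8   0.6] [ 0.    -0.001  0.002]
```

View pics/c3.png

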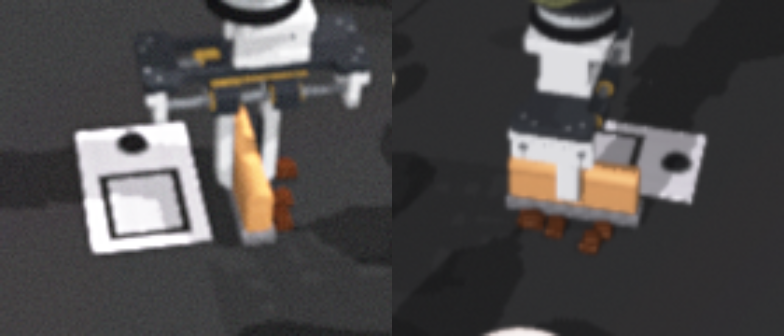

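The plate is clean. All four bits lie on the worktop in front of the scraper, beyond the plate's +y edge. I'll move the scraper a little further and set it down.

In the tool's units: -20 mm / 750 = -0.0267, -16 mm / 750 = -0.0213.

Emit:
nudge_tcp(motion=[0,-0.0107,0,0,0,0,0,-0.0213,0,0,0,0,0,-0.0267,0,0,0,0,0,-0.0267,0.002,0,0,0,0,-0.0267,0.004,0,0,0])

```text
clock: 7.35
eef_pos: [523.5, 107.9, 20.9]
eef_rot: [3.141, -0.001, 0.372]
wrist_force: [-0.3, -0.1, -1.1]
finger_gap: 23.2
finger_force: 35.0
```

Emit:
nudge_tcp(motion=[0,0,0.0007,0,0,0,0,0,0.0007,0,0,0])

```text
clock: 7.55
eef_pos: [523.5, 107.7, 20.6]
eef_rot: [3.142, -0.0, 0.371]
wrist_force: [-1.4, 0.5, 0.0]
finger_gap: 23.5
finger_force: 35.0
```

In the tool's units: 0.3 mm / 750 = 0.0004.

Emit:
nudge_tcp(motion=[0,0,0.0004,0,0,0,0,0,0.0004,0,0,0,0,0,0.0004,0,0,0], finger_gap=50)

```text
clock: 7.85
eef_pos: [523.6, 107.8, 20.3]
eef_rot: [3.141, -0.001, 0.372]
wrist_force: [0.8, -0.3, 0.2]
finger_gap: 44.0
finger_force: 0.0
```

Emit:
nudge_tcp(motion=[0,0,-0.02,0,0,0,0,0,-0.0667,0,0,0,0,0,-0.08,0,0,0])

```text
clock: 8.15
eef_pos: [524.7, 108.0, 83.2]
eef_rot: [3.14, -0.004, 0.372]
wrist_force: [-0.6, -0.1, -0.2]
finger_gap: 49.6
finger_force: 0.0
```

```bash
python3 -c "
from h import *
print(tw(-78,0));go(*tw(-78,0),40,.37)"
```

```text
[484.77846704 -18.20600369]
delta [-83.3 103.   42.9] [ 0.001 -0.004  0.002]
```

In the tool's units: 103 mm / 750 = 0.1373, -83 mm / 750 = -0.1107, -0.004 rad / 2 = -0.002.

Emit:
nudge_tcp(motion=[-0.0373,0.0467,0,0,0,0,-0.0747,0.0933,0,0,0,0,-0.1107,0.1373,0.0133,0,-0.002,0,-0.1107,0.1373,0.0533,0,-0.002,0,-0.1107,0.1373,0.0667,0,-0.002,0], finger_gap=0)

```text
clock: 8.65
eef_pos: [482.3, -19.0, 28.2]
eef_rot: [-3.14, 0.006, 0.37]
wrist_force: [0.6, 0.6, 0.4]
finger_gap: 13.3
finger_force: 0.0
```

Emit:
nudge_tcp(motion=[0,0,0.0067,0,0,0,0,0,0.0067,0,0,0])

```text
clock: 8.85
eef_pos: [483.6, -17.6, 25.0]
eef_rot: [-3.141, 0.004, 0.373]
wrist_force: [-0.3, 0.2, 0.4]
finger_gap: 0.2
finger_force: 0.0
```

```bash
python3 -c "
from h import *
print(tw(-78,0));go(484.8,-19,9,.37);snap('wrist','w4')
print(proj('w4',[*tw(-78,0),8.5]))"
```

```text
[484.77846704 -18.20600369]
delta [ 0.7  1.7 16. ] [-0.     0.004  0.003]
[324.59806303 261.7062813 ]
```

View pics/w4.png

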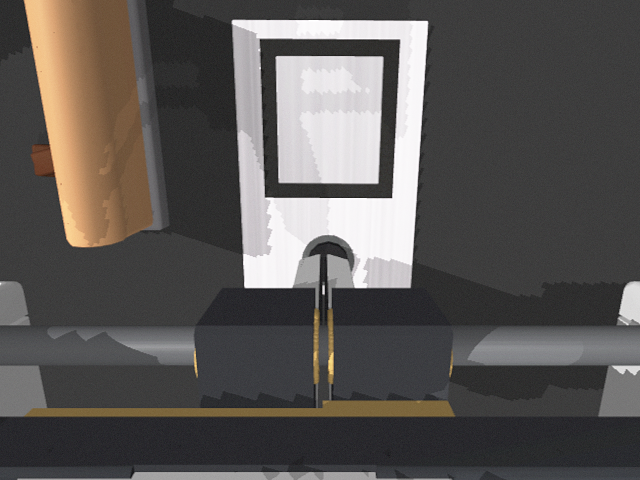

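The plate is clean and the shut fingertips are over the button, whose visible rim is at about (328,245). I'll use the seal and cap corners to refine the tower's pose.

Run:
```python
from h import *
c=np.array([px('w4',u,v,3)[:2] for u,v in((275,56),(383,56),(380,183),(278,183))]); print(c.round(1),c.mean(0))
e=c[0]+c[1]-c[2]-c[3]; print(np.arctan2(e[1],e[0]), np.linalg.norm(c[0]-c[1]),np.linalg.norm(c[1]-c[2]))
```

```text
[[577.3  45.5]
 [597.6  -6.2]
 [537.1 -30.8]
 [516.5  22. ]] [557.11075187   7.61938789]
0.3767626842441882 55.55074934848356 65.2240086457117
```

Emit:
nudge_tcp(motion=[0.0007,0.0013,0.0107,0,0.001,0,0.0007,0.0013,0.0187,0,0.001,0,0.0007,0.0013,0.0227,0,0.001,0,0.0007,0.0013,0.0253,0,0.001,0,0.0007,0.0013,0.028,0,0.001,0])

```text
clock: 9.4
eef_pos: [484.3, -18.9, 4.3]
eef_rot: [-3.142, 0.001, 0.372]
wrist_force: [-1.6, 2.0, 4.7]
finger_gap: 0.8
finger_force: 2.1
```

In the tool's units: -70 mm / 750 = -0.0933, -50 mm / 750 = -0.0667.

Emit:
nudge_tcp(motion=[0,0,0.0011,0,0,0,0,0,0.0011,0,0,0,0,0,-0.0267,0,0,0,0,0,-0.0667,0,0,0,0,0,-0.0933,0,0,0])

```text
clock: 9.9
eef_pos: [484.7, -19.0, 75.7]
eef_rot: [3.141, 0.001, 0.372]
wrist_force: [-0.7, -0.2, -0.2]
finger_gap: 0.5
finger_force: 0.0
```

Run:
```python
from h import *
snap('wrist','w5'); 
for u,v in((324,120),(310,100),(340,140)): print(px('w5',u,v).round(1))
p=proj('w5',[557.5,9,41]); print(p, px('w5',*p).round(1))
go(557.2,8.6,75,.373)
```

```text
[559.1   9.3  40.9]
[566.3  20.5  40.6]
[552.1  -3.4  40.3]
[323.42345051 122.83350399] [557.5   9.   40.3]
delta [76.4 -0.   3.5] [ 0.002 -0.003 -0.001]
```

The tower has sprung up: the depth reads about 40.6 mm at the cap. Next I'll move over it and take it by its sides.

In the tool's units: 76 mm / 750 = 0.1013, 51 mm / 750 = 0.068, -0.003 rad / 2 = -0.0015.

Emit:
nudge_tcp(motion=[0.0333,0,0,0,0,0,0.068,0,0,0,0,0,0.1013,0,0.004,0.001,-0.0015,0,0.1013,0,0.004,0.001,-0.0015,0,0.1013,0,0.004,0.001,-0.0015,0], finger_gap=94)

```text
clock: 10.45
eef_pos: [554.7, 8.7, 70.2]
eef_rot: [-3.139, 0.006, 0.372]
wrist_force: [-0.5, -0.2, 0.1]
finger_gap: 37.3
finger_force: 0.0
```

Emit:
nudge_tcp(motion=[0,0,0,0,0,0,0,0,0,0,0,0,0,0,0,0,0,0])

```text
clock: 10.75
eef_pos: [555.0, 8.4, 71.3]
eef_rot: [-3.14, 0.004, 0.371]
wrist_force: [-0.8, -0.4, 0.1]
finger_gap: 60.8
finger_force: 0.0
```

```bash
python3 -c "
from h import *
go(557.3,8.7,7,.373)"
```

```text
delta [ 2.6  0.7 64.3] [-0.002  0.004 -0.002]
```

In the tool's units: 20 mm / 750 = 0.0267, 2 mm / 750 = 0.0027, 0.003 rad / 2 = 0.0015.

Emit:
nudge_tcp(motion=[0.0027,0,0,0,0,0,0.0027,0,0,0,0,0,0.0027,0,0,0,0,0,0.0027,0.0007,0,0,0.0015,0,0.0027,0.0007,0.0267,0,0.0015,0])

```text
clock: 11.25
eef_pos: [558.6, 8.7, 53.0]
eef_rot: [-3.141, -0.003, 0.372]
wrist_force: [1.6, 0.5, -0.3]
finger_gap: 93.6
finger_force: 0.0
```

Emit:
nudge_tcp(motion=[0,0,0.0267,0,0,0,0,0,0.0467,0,0,0,0,0,0.056,0,0,0,0,0,0.0573,0,0,0,0,0,0.0573,0,0,0])

```text
clock: 11.75
eef_pos: [557.4, 8.9, 8.5]
eef_rot: [-3.14, 0.001, 0.372]
wrist_force: [-0.2, 0.8, 0.3]
finger_gap: 94.2
finger_force: 0.0
```

Emit:
nudge_tcp(motion=[0,0,0,0,0,0,0,0,0,0,0,0,0,0,0,0,0,0,0,0,0,0,0,0,0,0,0,0,0,0], finger_gap=40, grip_n=40)

```text
clock: 12.25
eef_pos: [557.2, 8.8, 8.2]
eef_rot: [-3.14, 0.001, 0.372]
wrist_force: [5.9, -15.6, -1.0]
finger_gap: 57.5
finger_force: 9.6
```

Emit:
nudge_tcp(motion=[0,0,0,0,0,0,0,0,0,0,0,0,0,0,0,0,0,0])

```text
clock: 12.55
eef_pos: [557.5, 8.0, 8.2]
eef_rot: [-3.141, 0.001, 0.371]
wrist_force: [3.0, -6.8, -2.4]
finger_gap: 55.9
finger_force: 40.0
```

In the tool's units: -44 mm / 750 = -0.0587, -36 mm / 750 = -0.048.

Emit:
nudge_tcp(motion=[0,0.0009,-0.0053,0,0,0,0,0.0009,-0.0187,0,0,0,0,0.0009,-0.0347,0,0,0,0,0.0009,-0.048,0,0,0,0,0.0009,-0.0587,0,0,0], finger_gap=40, grip_n=50)

```text
clock: 13.05
eef_pos: [557.5, 8.0, 52.9]
eef_rot: [-3.14, 0.001, 0.372]
wrist_force: [2.8, -4.4, -4.3]
finger_gap: 55.6
finger_force: 50.0
```

Emit:
nudge_tcp(motion=[0,0,-0.0067,0,0,0,0,0,-0.016,0,0,0,0,0,-0.0293,0,0,0,0,0,-0.0427,0,0,0,0,0,-0.0533,0,0,0])

```text
clock: 13.55
eef_pos: [557.4, 8.0, 91.9]
eef_rot: [-3.14, 0.002, 0.372]
wrist_force: [6.9, -3.1, -12.5]
finger_gap: 55.9
finger_force: 50.0
```

In the tool's units: -42 mm / 750 = -0.056, -36 mm / 750 = -0.048.

Emit:
nudge_tcp(motion=[-0.0003,0.0004,-0.0107,0,0,0,-0.0004,0.0004,-0.024,0,0,0,-0.0004,0.0004,-0.0373,0,0,0,-0.0004,0.0004,-0.048,0,0,0,-0.0004,0.0004,-0.056,0,0,0])

```text
clock: 14.05
eef_pos: [557.4, 7.9, 133.9]
eef_rot: [-3.139, 0.002, 0.372]
wrist_force: [6.8, -0.6, -11.6]
finger_gap: 55.5
finger_force: 50.0
```

Emit:
nudge_tcp(motion=[0,0,-0.0027,0,0,0,0,0,-0.0053,0,0,0,0,0,-0.0067,0,0,0,0,0,-0.0073,0,0,0,0,0,-0.0073,0,0,0])

```text
clock: 14.55
eef_pos: [557.4, 7.9, 139.0]
eef_rot: [-3.139, 0.002, 0.372]
wrist_force: [5.9, -0.7, -9.9]
finger_gap: 55.5
finger_force: 50.0
```

In the tool's units: -1.5 mm / 750 = -0.002, -1 mm / 750 = -0.0013.

Emit:
nudge_tcp(motion=[0,0,-0.0007,0,0,0,0,0,-0.0013,0,0,0,0,0,-0.002,0,0,0,0,0,-0.002,0,0,0])

```text
clock: 14.95
eef_pos: [557.4, 7.9, 140.3]
eef_rot: [-3.139, 0.002, 0.372]
wrist_force: [6.7, -0.5, -11.8]
finger_gap: 56.0
finger_force: 50.0
```

Emit:
nudge_tcp(motion=[0,0,-0.0007,0,0,0,0,0,-0.0013,0,0,0,0,0,-0.0013,0,0,0])

```text
clock: 15.25
eef_pos: [557.3, 7.9, 140.4]
eef_rot: [-3.139, 0.002, 0.372]
wrist_force: [11.0, -1.2, -21.0]
finger_gap: 55.9
finger_force: 50.0
```

The force jumped to 21 N with no further rise, so this is the hard end. I'll check with a picture.

Emit:
nudge_tcp(motion=[0,0,0,0,0,0,0,0,0,0,0,0,0,0,0,0,0,0])

```text
clock: 15.55
eef_pos: [557.3, 7.9, 140.4]
eef_rot: [-3.139, 0.002, 0.372]
wrist_force: [10.1, -0.6, -19.9]
finger_gap: 56.0
finger_force: 50.0
```

Run:
```python
from h import *
snap('scene','s6'); snap('side','d6')
for f in('s6','d6'): print(f, proj(f,[557.3,8,173]))
a=cv2.resize(cv2.imread('pics/s6.png')[120:300,230:410],(400,400)); b=cv2.resize(cv2.imread('pics/d6.png')[140:320,240:420],(400,400))
cv2.imwrite('pics/c6.png',np.hstack([a,b]))
```

```text
s6 [320.06088123 185.35695534]
d6 [325.11448795 201.0829364 ]
```

View pics/c6.png

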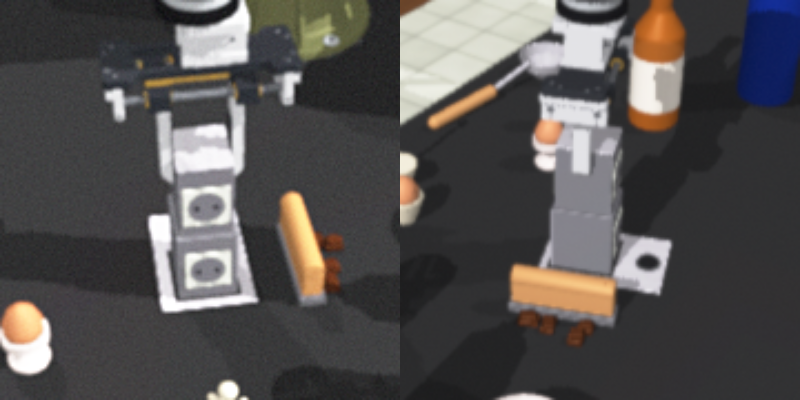

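Both sections are fully out and held. The plate is clear, and the scraper stands on the worktop with all four bits beside it.

```bash
python3 -c "
from cell import manip, viewer, sign_off
print(sign_off())"
```

```text
the job is handed in; nothing more can be done
None
```

The job is handed in at about 16 s: all four bits are wiped off onto the worktop, the scraper stands off the plate, and the sprung-up tower is held at its second stop with both sections fully out.

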